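Change the T-piece in the welding fixture

TASK

Change the work in the welding fixture: stand both hold-down weights (the round one and the V-block) aside on the flat copper plate, then lay the finished welded T-piece flat in the grey tray, and then seat the fresh T-piece from the plywood rest flat between the fixture's pins, lying the way the old one lay (either way round). Last, stand each weight back on top of the fresh piece exactly where it stood before, the round one at its old end and the V-block at its own.

Things in the scene. Friction and masses are not known exactly. Their poses are not given: they have to be found in the camera images.
- round_c (a point): round hold-down weight: plain upright steel cylinder 38 mm in diameter, 50 mm tall, about 0.44 kg, standing at the start on one end of the welded T-piece, 56 mm from its middle (which end varies), the underside 26 mm above the table. The point is its centre, half-way up (25 mm); z up
- v_c (a point): V-block hold-down weight: steel block 38 x 38 mm, 50 mm tall, with a V groove 16 mm deep across its top along its x axis, about 0.44 kg, standing at the start on one end of the welded T-piece, 56 mm from its middle (which end varies), the underside 26 mm above the table. The point is its centre, half-way up (25 mm); x and y square to its sides, z up
- welded_rib (a point): finished welded T-piece, lying in the fixture under the weights: a flat steel plate 160 x 60 mm, 6 mm thick, with a steel rib standing upright on its middle, 40 mm long (along the plate's long side), 10 mm thick, its top 46 mm above the plate's underside; about 0.6 kg. Copper-brown weld seams run along both feet of the rib. The point is the middle of the rib, 26 mm above the underside and 20 mm below the rib's top; x along plate and rib, y across, z up
- fresh_rib (a point): fresh T-piece, the same in shape and size but only tacked, without seams, lying on a plywood rest 170 x 75 mm, 16 mm high: a flat steel plate 160 x 60 mm, 6 mm thick, with a steel rib standing upright on its middle, 40 mm long (along the plate's long side), 10 mm thick, its top 46 mm above the plate's underside; about 0.6 kg. The point is the middle of the rib, 26 mm above the underside and 20 mm below the rib's top; x along plate and rib, y across, z up
- nest (a point): seat of the welding fixture, a fixed dark grey metal plate 210 x 100 mm, 20 mm high. The point is the centre of its top face, x along its long side, z up. Six round steel pins, 9 mm in diameter and standing 9 mm above the top face, frame a space 172 x 72 mm for a T-piece: 6 mm of play on each side
- side_top (a point): bare copper plate for parking the weights, fixed, 180 x 100 mm, 4 mm thick, empty at the start. The point is the centre of its top face, x along its long side, z up. Room for both weights side by side along x
- tray: grey tray for finished pieces, fixed, empty: open box 200 x 100 mm outside, inside 190 x 90 mm, walls 5 mm thick and 15 mm high over the table, floor 5 mm thick. The origin is the centre of its underside, at table height; x along its long side, z up
Things that resemble listed ones, but are neither listed nor needed, are in the scene too. What is shaped like the part that bears welded_rib but green or purple is not meant.

How it is judged:
By the outcome, as a careful person would: the job done as asked, in the order asked, and still so for the second after the job is handed in, with the robot touching nothing.
It also fails if it takes over 136 s, if anything falls off the work surface, if the arm or the gripper's body presses on something with over 40 N, if the wrist force passes 120 N, or if a joint passes its speed limit or range.

ROBOT

A 6-joint arm with a two-finger parallel gripper is mounted at the origin on the work surface. World frame = base frame: x ahead of the robot, y to its left, z up, the work surface at z = 0. Lengths are in m, angles in rad, forces in N, time in s.
With the tool pointing down it reaches from about 0.275 to 0.875 m from the base axis. Payload 12.5 kg.
Tool frame: the origin (TCP) lies on the centre line of the jaws, within the pads' length; the fingertips stand r.finger_overhang ahead of it and the grasp point (between the pads) lies 3 mm ahead of it (r.finger_overhang is the distance from the TCP to the fingertips, in m); z points along the fingers, y is the line along which they close (so a half turn about z gives the same grasp; the last joint's range is limited). The gripper opens to 85 mm and grips with 20 to 120 N. Pads are 22 mm wide; open, the fingers measure 114 mm over their backs; the gripper's body (76 mm by 85 mm) begins 54 mm behind the grasp point. The pads swing forward as they close: fully open they stand 13 mm farther back than shut.
Start: joints at [1.214, 0.351, 1.652, -0, 1.139, -0.085], TCP at [0.148, 0.53, 0.253] pointing down, gripper open.
Joint ranges: [-2.75, 2.75], [-0.79, 2.1], [0.01, 2.65], [-1.57, 4.71], [0.07, 3.14], [-2.87, 2.87]. Speed limits (rad/s): [2.22, 2.22, 2.79, 3.14, 3.14, 3.14].

INTERFACE

Orientations are given as a unit quaternion [x, y, z, w].
In Python, from cell import r, optics gives the robot as it stands. The module is installed in compiled form; this text tells all that it offers. Calls block until the motion is done:
- r.move_to(position, orientation): joint-space move of the TCP to a pose.
- r.move_linear(position, rot=None, vel=0.15): straight line of the TCP; rot=None keeps the orientation; vel is the mean speed in m/s.
- r.set_joints(angles): joint-space move.
- r.set_gripper(opening, squeeze=None): opening from 0.0 (shut) to 1.0 (fully open); squeeze is the grip in N (None keeps the last); returns when the fingers have stopped.
- r.sleep(seconds).
- r.inverse_kinematics(position, orientation): joint angles nearest the present ones, or None.
- optics.get_image(name): name is "side" or "top"; returns a dict with "pixels" (400x640x3 uint8, red, green, blue), "depth" (400x640 float32, m along the optical axis (not along the pixel's ray), 0 where there is no reading), "fx", "fy", "cx", "cy" (pixels), "camera_from_world" (4x4, takes a point from world to camera coordinates). Camera axes: x right, y down, z forward; pixel columns grow to the right and rows downward; lengths in m; the calibration is good to about 2 mm. A picture is of the moment at which its call begins.
A pose or a line that the arm cannot do raises r.PlanningError and nothing moves.
- r.hand_in(): hands the job in; it is judged then, once.
Readings, each from a call of its own:
- r.current_t(): time.
- r.current_q(): joint angles.
- r.current_qvel(): joint speeds.
- r.current_effort(): joint torques, N m.
- r.current_tool_pos(): TCP position.
- r.current_ee_rot(): TCP orientation.
- r.current_contact_force(): force on the tool from outside, world axes, zero at the start.
- r.current_torque(): the same for the moment, N m.
- r.current_opening(): opening from 0.0 (shut) to 1.0 (fully open).
- r.current_finger_force(): force on a finger pad.
Only numpy, scipy, OpenCV 4.12 (cv2) and the standard library are available. Lean on these libraries where they do the work, as an engineer would, in place of code of your own. Each camera call takes 0.05 s, during which the arm holds its last target. There are 200 camera calls.

## Working session

There is one attempt and no reset: what is moved stays moved. The work goes in short steps, each a Python script; the robot and the scene stay as the last script left them, time stands still between calls to the robot, and variables do not carry over. Pictures are saved under pics/ and viewed, at most 14 in all, crops included, and the job is handed in when it is done.

```bash
mkdir -p pics
cat > h.py <<'E'
import numpy as np,cv2
from cell import r,optics
def snap(n,name=None):
    im=optics.get_image(n)
    if name: cv2.imwrite('pics/'+name,im['pixels'][:,:,::-1])
    return im
def cloud(im):
    d=im['depth'];v,u=np.mgrid[:400,:640]
    p=np.stack([(u-im['cx'])/im['fx']*d,(v-im['cy'])/im['fy']*d,d,np.ones_like(d)],-1)
    w=p@np.linalg.inv(im['camera_from_world']).T
    w[d==0]=np.nan
    return w[...,:3]
E
python3 - <<'E'
from h import *
for n in('top','side'):
    im=snap(n,n+'0.png');np.savez(n+'0.npz',**im)
    print(n,np.linalg.inv(im['camera_from_world']).round(3)[:3],im['fx'])
print(r.finger_overhang,r.current_t(),r.current_ee_rot())
E
```

```text
top [[-0.009 -0.996  0.084  0.367]
 [-1.     0.007 -0.021 -0.069]
 [ 0.02  -0.084 -0.996  1.139]] 367.4056556717587
side [[ 0.984 -0.102  0.149  0.237]
 [-0.18  -0.612  0.77  -1.098]
 [ 0.013 -0.784 -0.621  0.906]] 482.51453187070246
0.022 0.1 [ 1.35497401e-01  9.90777560e-01 -5.14234957e-04 -1.28174393e-04]
```

View pics/top0.png

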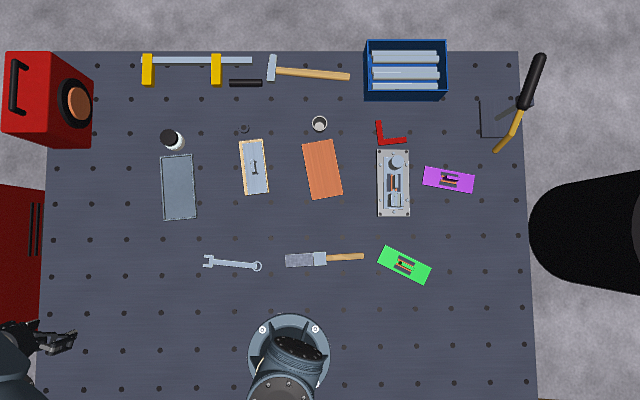

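View pics/side0.png

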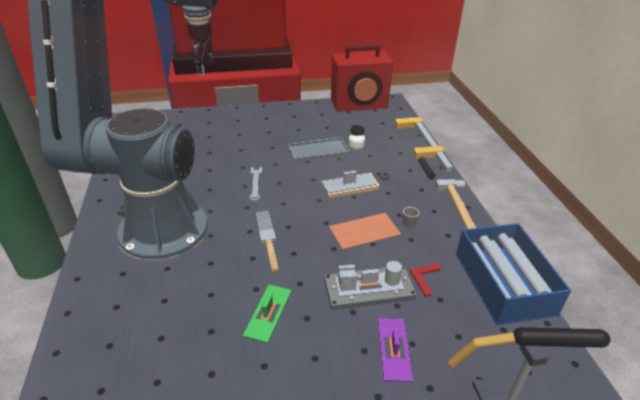

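The top view shows these candidates:
- **T-pieces:** the fixture with the welded piece (393,183), decoys green (404,264) and purple (448,180), and the fresh piece on plywood (254,167).
- **Weights:** round (396,162) and V-block (396,200).
- **Parking and tray:** copper plate (322,169) and tray (178,187).

I choose the fixture piece that has the weights on it, and check it in a crop.

```bash
cat > loc.py <<'E'
from h import *
def rect(pts):
    # centre, yaw of long side, sizes from min-area rect
    (c,s,a)=cv2.minAreaRect(np.float32(pts*1000)); 
    if s[0]<s[1]: s=s[::-1];a+=90
    return np.array(c)/1000,((a+90)%180)-90,np.round(s,1)
def region(W,u0,u1,v0,v1,zlo,zhi):
    P=W[v0:v1,u0:u1].reshape(-1,3); return P[(P[:,2]>zlo)&(P[:,2]<zhi)]
E
python3 - <<'E'
from loc import *
t=dict(np.load('top0.npz'));s=dict(np.load('side0.npz'))
a=cv2.resize(t['pixels'][140:225,230:430],(800,340),interpolation=3)
b=cv2.resize(s['pixels'][160:310,285:445],(277,260),interpolation=3)
c=cv2.resize(s['pixels'][255:310,320:420],(470,260),interpolation=3)
cv2.imwrite('pics/crop1.png',np.vstack([a,np.pad(np.hstack([b,c]),((0,0),(0,53),(0,0)))])[:,:,::-1])
W=cloud(t)
def rep(n,P): print(n,len(P),P[:,2].round(4).mean(),*rect(P[:,:2]))
rep('fixture',region(W,370,416,142,224,.012,.1))
rep('fix top',region(W,370,416,142,224,.016,.03))
rep('weights',region(W,370,416,142,175,.066,.1)); rep('v',region(W,370,416,190,215,.05,.1)); rep('rib',region(W,370,416,170,190,.055,.1))
rep('fresh plate',region(W,232,275,132,202,.010,.035)); rep('frib',region(W,232,275,132,202,.045,.1))
rep('tray',region(W,152,204,145,228,.010,.03));rep('trayfloor',region(W,152,204,145,228,.0025,.03))
rep('copper',region(W,295,350,132,205,.002,.02))
for p in[(110,300),(300,230),(340,320)]:print(W[p])
E
```

```text
fixture 2228 0.03086032315978456 [ 0.52781049 -0.32300906] -0.48293304443359375 [232.4 101.6]
fix top 1645 0.02186851063829787 [ 0.51618555 -0.32246213] -0.48293304443359375 [209.2 100.7]
weights 137 0.0751963503649635 [ 0.56534399 -0.32118387] -34.636592864990234 [50.6 36.9]
v 194 0.06752113402061856 [ 0.45829666 -0.3200477 ] 87.68587493896484 [38.3 38.2]
rib 54 0.06445740740740741 [ 0.51483099 -0.32086432] -1.7555389404296875 [39.5  8.5]
fresh plate 1267 0.019991870560378846 [0.58175385 0.10935358] 6.949526309967041 [197.7  75.5]
frib 57 0.05967719298245614 [0.5634046  0.10302471] 7.830499172210693 [39.2 10.3]
tray 398 0.014392211055276383 [0.52121527 0.33964526] 5.172702789306641 [228.1 101.3]
trayfloor 2114 0.006787275307473983 [0.51124994 0.34205508] 1.3268091678619385 [259.1 157.3]
copper 1736 0.004265725806451613 [ 0.56537164 -0.10540565] -0.6028060913085938 [228. 170.]
[ 7.51408983e-01 -3.71364673e-02 -2.76911330e-04]
[0.16235794 0.17726453 0.00070228]
[ 0.04458174 -0.09373812  0.01449227]
```

View pics/crop1.png

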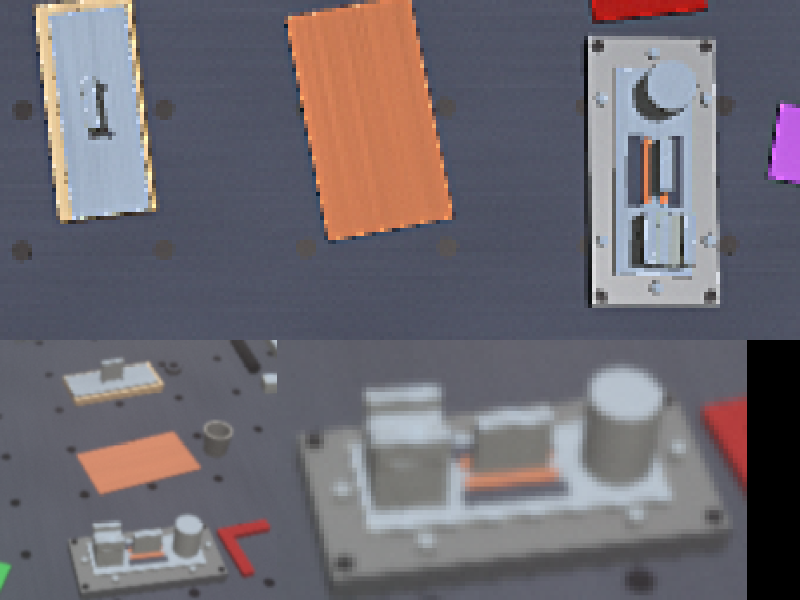

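Crop confirms it: the fixture piece has copper seams, a round weight at the far end and the V-block at the near end. The fresh piece has no seams. Next I refine the measurements with both cameras.

Run:
```python
from loc import *
t=dict(np.load('top0.npz'));s=dict(np.load('side0.npz'))
def er(W,cx,cy,rad,zlo,zhi,n,rgb=None):
    m=(np.hypot(W[...,0]-cx,W[...,1]-cy)<rad)&(W[...,2]>zlo)&(W[...,2]<zhi)
    if rgb is not None: m&=rgb
    k,lab,st,_=cv2.connectedComponentsWithStats(m.astype(np.uint8)); 
    m=lab==1+st[1:,4].argmax()
    P=W[m];print(n,len(P),'mean',P.mean(0).round(4),'rect',*rect(P[:,:2]))
for nm,im in(('TOP',t),('SIDE',s)):
    W=cloud(im);print(nm); p=im['pixels'].astype(int); org=(p[...,0]>p[...,2]+50)
    er(W,.571,-.321,.04,.073,.082,'round'); er(W,.458,-.32,.035,.062,.082,'v'); er(W,.458,-.32,.035,.074,.082,'vtop')
    er(W,.515,-.321,.03,.062,.07,'rib'); er(W,.515,-.322,.13,.023,.0285,'plate'); er(W,.515,-.322,.13,.0165,.03,'fix')
    er(W,.563,.103,.03,.056,.066,'frib'); er(W,.563,.103,.095,.019,.028,'fplate'); er(W,.563,.103,.1,.008,.028,'frest')
    er(W,.515,.34,.115,.0115,.02,'tray'); er(W,.56,-.1,.12,.001,.02,'copper',org)
```

```text
TOP
round 119 mean [ 0.5711 -0.3249  0.0758] rect [ 0.57142657 -0.32442636] -1.8114700317382812 [35.9 35.8]
v 76 mean [ 0.4571 -0.3322  0.0707] rect [ 0.45779074 -0.32989352] -0.5515213012695312 [38.2 18.2]
vtop 33 mean [ 0.4591 -0.3063  0.0764] rect [ 0.45905798 -0.30620221] -1.7554397583007812 [35.3  6.1]
rib 41 mean [ 0.5141 -0.3213  0.066 ] rect [ 0.51483099 -0.32086432] -1.7555389404296875 [39.5  8.5]
plate 422 mean [ 0.516  -0.3158  0.0258] rect [ 0.51458606 -0.32213782] -1.4524307250976562 [158.3  61.9]
fix 1618 mean [ 0.5141 -0.3191  0.022 ] rect [ 0.51609149 -0.32226868] -0.48293304443359375 [209.  100.3]
frib 48 mean [0.5634 0.1033 0.0609] rect [0.56337054 0.10327222] 7.830499172210693 [39.2  9.8]
fplate 838 mean [0.5633 0.1029 0.0219] rect [0.56484241 0.10426927] 7.794189929962158 [162.8  63.3]
frest 1265 mean [0.5666 0.1065 0.0199] rect [0.5686012 0.1077504] 6.949526309967041 [171.2  75.5]
tray 123 mean [0.5402 0.3821 0.0146] rect [0.53175476 0.38635406] -15.018440246582031 [165.8  57.1]
copper 1600 mean [ 0.5612 -0.1047  0.0042] rect [ 0.56169434 -0.10437309] 10.45133304
[... 434 characters left out ...]
565 mean [ 0.5135 -0.3361  0.0257] rect [ 0.51285913 -0.32967337] -2.215301513671875 [159.9  75.9]
fix 1771 mean [ 0.509  -0.3394  0.022 ] rect [ 0.51450262 -0.32478751] -0.456878662109375 [210.4 103.8]
frib 40 mean [0.5618 0.1003 0.0605] rect [0.56221692 0.10265466] 7.566910266876221 [39.9 14.7]
fplate 475 mean [0.5604 0.0981 0.0219] rect [0.56636707 0.10173409] 6.011315822601318 [166.4  64.8]
frest 759 mean [0.564  0.0934 0.0192] rect [0.56824426 0.10458941] 5.817994594573975 [172.4  80.1]
tray 45 mean [0.474  0.286  0.0137] rect [0.47620203 0.28629108] 4.107841968536377 [106.4  12.9]
copper 1354 mean [ 0.5588 -0.1071  0.0038] rect [ 0.56137653 -0.10444037] 10.284735679626465 [181.3 105.4]
```

```bash
cat >> h.py <<'E'
def q(deg):
    a=np.radians(deg)/2; return np.array([-np.sin(a),np.cos(a),0,0])   # Rz(deg)*pi about y
NY=-1.5; ZT=0.17; G=0.006  # fixture yaw, transit z, TCP above object's mid height
ROUND=(.5705,-.3248);V=(.4578,-.3213);RIB=(.5141,-.3222);FRESH=(.5627,.103)
PR=(.6028,-.0968);PV=(.5202,-.112)
def at(): print('t',round(r.current_t(),2),'pos',r.current_tool_pos().round(4) if hasattr(r.current_tool_pos(),'round') else r.current_tool_pos(),'F',np.round(r.current_contact_force(),1),'open',round(r.current_opening(),3),flush=True)
def pick(p,z,yaw,f=60,wide=.8):
    r.set_gripper(wide); r.move_linear([*p,ZT],q(yaw),vel=.35)
    r.move_linear([*p,z+G+.02],vel=.25); r.move_linear([*p,z+G],vel=.06)
    r.set_gripper(0,f); at(); r.move_linear([*p,z+G+.015],vel=.06); r.move_linear([*p,ZT],vel=.25); at()
def place(p,z,yaw,rel=.8):
    r.move_linear([*p,ZT],q(yaw),vel=.3); r.move_linear([*p,z+G+.015],vel=.2)
    r.move_linear([*p,z+G+.0005],vel=.04); at(); r.set_gripper(rel)
    r.move_linear([*p,z+G+.03],vel=.1); r.move_linear([*p,ZT],vel=.3); at()
E
python3 - <<'E'
from loc import *
import h
t=dict(np.load('top0.npz'));W=cloud(t)
T=np.linalg.inv(t['camera_from_world'])
g=cv2.resize(t['pixels'][145:230,150:210],(600,850)[::1],interpolation=3)
cv2.imwrite('pics/tray.png',cv2.resize(g,(420,595))[:,:,::-1])
def bp(u,v,z):
    d=T[:3,:3]@[(u-t['cx'])/t['fx'],(v-t['cy'])/t['fy'],1];return T[:3,3]+d*(z-T[2,3])/d[2]
c=[bp(*p,.015)for p in[(160.5,155),(191,152.5),(196.5,218),(164,220.5)]];print(np.round(c,4),np.mean(c,0))
for p,y in((h.ROUND,NY:=-1.5),(h.PR,NY),(h.PV,NY),(h.FRESH,7.7),((.515,.34),4)):
    for z in(.03,.17):
        for off in(0,180):
            j=r.inverse_kinematics([*p,z],h.q(y+off));print(p,off,None if j is None else np.round(j,2))
E
```

```text
[[0.6053 0.3918 0.015 ]
 [0.6127 0.2988 0.015 ]
 [0.4107 0.2782 0.015 ]
 [0.4039 0.3759 0.015 ]] [0.50815412 0.33618809 0.015     ]
(0.5705, -0.3248) 0 [-0.59  0.81  1.48 -0.    0.85 -2.13]
(0.5705, -0.3248) 180 [-0.59  0.81  1.48 -0.    0.85  1.01]
(0.5705, -0.3248) 0 [-0.59  0.63  1.43 -0.    1.09 -2.13]
(0.5705, -0.3248) 180 [-0.59  0.63  1.43 -0.    1.09  1.01]
(0.6028, -0.0968) 0 [-0.24  0.75  1.62 -0.    0.77 -1.78]
(0.6028, -0.0968) 180 [-0.24  0.75  1.62 -0.    0.77  1.36]
(0.6028, -0.0968) 0 [-0.24  0.55  1.56 -0.    1.03 -1.78]
(0.6028, -0.0968) 180 [-0.24  0.55  1.56 -0.    1.03  1.36]
(0.5202, -0.112) 0 [-0.3   0.65  1.83 -0.    0.65 -1.84]
(0.5202, -0.112) 180 [-0.3   0.65  1.83 -0.    0.65  1.3 ]
(0.5202, -0.112) 0 [-0.3   0.42  1.78 -0.    0.94 -1.84]
(0.5202, -0.112) 180 [-0.3   0.42  1.78 -0.    0.94  1.3 ]
(0.5627, 0.103) 0 [ 0.1   0.7   1.73 -0.    0.71 -1.61]
(0.5627, 0.103) 180 [ 0.1   0.7   1.73 -0.    0.71  1.54]
(0.5627, 0.103) 0 [ 0.1   0.49  1.67 -0.    0.98 -1.61]
(0.5627, 0.103) 180 [ 0.1   0.49  1.67 -0.    0.98  1.54]
(0.515, 0.34) 0 [ 0.51  0.76  1.6  -0.    0.78 -1.13]
(0.515, 0.34) 180 [ 0.51  0.76  1.6  -0.    0.78  2.01]
(0.515, 0.34) 0 [ 0.51  0.56  1.54 -0.    1.04 -1.13]
(0.515, 0.34) 180 [ 0.51  0.56  1.54 -0.    1.04  2.01]
```

View pics/tray.png

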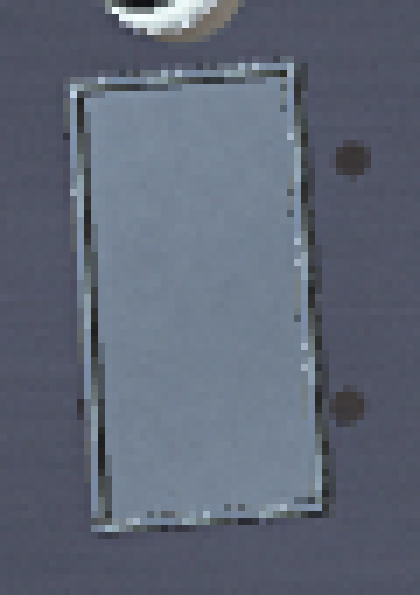

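Tray rim corners in the original image: (160.0,157.0), (193.1,154.4), (196.7,218.1) and (163.1,220.7). I compute its pose and then move the round weight.

Run:
```python
from h import *
t=dict(np.load('top0.npz'));T=np.linalg.inv(t['camera_from_world'])
def bp(u,v,z):
    d=T[:3,:3]@[(u-t['cx'])/t['fx'],(v-t['cy'])/t['fy'],1];return T[:3,3]+d*(z-T[2,3])/d[2]
c=np.array([bp(*p,.015)for p in[(160,157),(193.1,154.4),(196.7,218.1),(163.1,220.7)]])
l=(c[0]+c[1]-c[2]-c[3])/2;w=(c[0]+c[3]-c[1]-c[2])/2
print('tray',c.mean(0),np.linalg.norm(l),np.linalg.norm(w),np.degrees(np.arctan2(l[1],l[0])),np.degrees(np.arctan2(-w[0],w[1])))
r.move_to([*ROUND,ZT],q(NY)); at()
pick(ROUND,.051,NY); place(PR,.029,NY)
```

```text
tray [0.50488117 0.33541075 0.015     ] 0.19658943502086676 0.10122766782796463 4.26977021222283 4.159018816725604
t 3.44 pos [ 0.5708 -0.3242  0.1701] F [-0.3 -0.6 -0.1] open 1.002
t 5.4 pos [ 0.5708 -0.3251  0.0577] F [-0.  -0.1  5.2] open 0.43
t 6.34 pos [ 0.5699 -0.3244  0.1687] F [-0.6  1.  -5.5] open 0.433
t 8.52 pos [ 0.6029 -0.0968  0.0357] F [-0.9 -0.6 -0.5] open 0.43
t 9.87 pos [ 0.6027 -0.0967  0.1701] F [-0.7 -0.3 -0.9] open 0.795
```

```bash
sed -i 's/r.move_linear(\[\*p,z+G\],vel=.06)/&; r.sleep(.25)/; s/r.move_linear(\[\*p,z+G+.0005\],vel=.04)/&; r.sleep(.25)/' h.py
python3 - <<'E'
from h import *
pick(V,.051,NY); place(PV,.029,NY)
snap('top','t1.png')
im=snap('side','s1.png')
cv2.imwrite('pics/s1c.png',cv2.resize(im['pixels'][160:310,285:445],(640,600))[:,:,::-1])
E
```

```text
t 12.63 pos [ 0.4579 -0.3215  0.0573] F [-0.5 -0.2  5.1] open 0.442
t 13.57 pos [ 0.4573 -0.3209  0.1688] F [-0.3 -0.1 -6.6] open 0.438
t 15.96 pos [ 0.5202 -0.112   0.0354] F [ 0.   0.7 -5.3] open 0.44
t 17.31 pos [ 0.5201 -0.112   0.17  ] F [-0.3 -1.3  0. ] open 0.798
```

View pics/s1c.png

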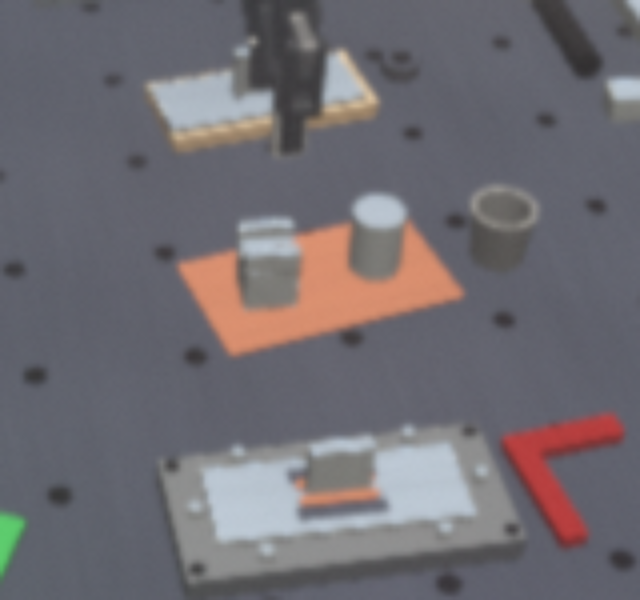

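Both weights stand on the copper plate, V-block at crop (270,265) and round at (378,238), and the welded piece is free between its pins. I re-measure it and move it to the tray.

```bash
cat > meas.py <<'E'
from loc import *
def meas(items,tag=''):
    for nm in('top','side'):
        W=cloud(snap(nm))
        for n,cx,cy,rad,zl,zh in items:
            m=(np.hypot(W[...,0]-cx,W[...,1]-cy)<rad)&(W[...,2]>zl)&(W[...,2]<zh)
            k,lab,st,_=cv2.connectedComponentsWithStats(m.astype(np.uint8))
            P=W[lab==1+st[1:,4].argmax()];print(nm,n,len(P),P.mean(0).round(4),*rect(P[:,:2]),flush=True)
E
python3 - <<'E'
from meas import *
meas([('rib',.514,-.322,.03,.062,.07),('plate',.514,-.322,.1,.0235,.0285),('round',*PR,.03,.049,.06),('v',*PV,.035,.036,.06)])
pick(RIB,.046,NY,90,.6)
place((.506,.336),.031,4.2,.35)
E
```

```text
top rib 39 [ 0.5142 -0.3219  0.0656] [ 0.5148631  -0.32189597] -1.8637847900390625 [39.2  6.9]
top plate 676 [ 0.5152 -0.3215  0.0259] [ 0.51629559 -0.32061597] -1.53582763671875 [161.9  58.8]Traceback (most recent call last):
  File "<stdin>", line 2, in <module>
  File "meas.py", line 8, in meas
    P=W[lab==1+st[1:,4].argmax()];print(nm,n,len(P),P.mean(0).round(4),*rect(P[:,:2]),flush=True)
               ~~~~~~~~~~~~~~~^^
ValueError: attempt to get argmax of an empty sequence
```

Run:
```python
from meas import *
pick(RIB,.046,NY,90,.6)
place((.506,.336),.031,4.2,.35)
r.move_linear([*FRESH,ZT],q(7.7),vel=.35)
im=snap('top','t2.png')
cv2.imwrite('pics/t2c.png',cv2.resize(im['pixels'][130:230,150:430],(800,286),interpolation=3)[:,:,::-1])
meas([('wrib',.506,.336,.035,.046,.06),('wplate',.506,.336,.1,.009,.014)])
```

```text
t 20.25 pos [ 0.5143 -0.3224  0.0523] F [-0.5  0.3  3. ] open 0.103
t 21.21 pos [ 0.5135 -0.3217  0.1687] F [-0.5  0.6 -8.1] open 0.106
t 25.05 pos [0.506  0.336  0.0374] F [ 0.  -0.4 -6. ] open 0.104
t 26.32 pos [0.5059 0.3359 0.1702] F [-1.4  1.2  0. ] open 0.351
top wrib 48 [0.506  0.336  0.0507] [0.50615533 0.33618942] 6.8129563331604 [39.1 10.8]
top wplate 306 [0.5122 0.3516 0.0112] [0.50421274 0.34586017] 4.258602142333984 [159.1  39.7]
side wrib 27 [0.5028 0.3323 0.0503] [0.50440643 0.33313123] 5.78302526473999 [37.3 16. ]
side wplate 332 [0.503  0.3246 0.0112] [0.50372672 0.32512854] 4.418734550476074 [161.3  86.1]
```

View pics/t2c.png

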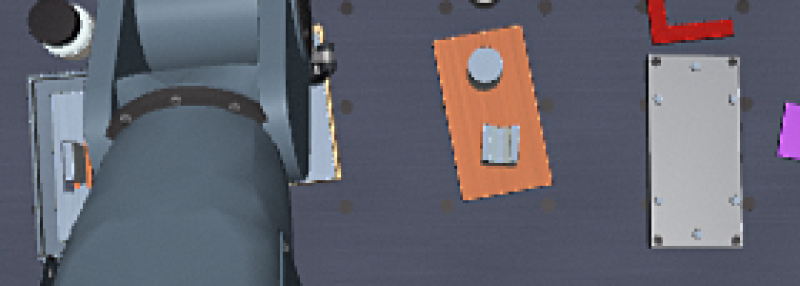

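The welded piece lies flat in the tray: rib at (75,165), plate at z 11 mm and rib top at 51 mm. The fixture is empty. Next is the fresh piece.

Run:
```python
from meas import *
pick((.5634,.1032),.042,7.8,90,.6)
place((.5145,-.3215),.046,NY,.6)
r.move_linear([.56,.1,ZT],vel=.35)
meas([('rib',.514,-.322,.03,.062,.07),('plate',.514,-.322,.1,.0235,.0285),('round',*PR,.03,.049,.06),('v',*PV,.035,.036,.06)])
im=snap('side','s3.png')
cv2.imwrite('pics/s3c.png',cv2.resize(im['pixels'][160:310,285:445],(640,600))[:,:,::-1])
```

```text
t 29.64 pos [0.5635 0.1032 0.0482] F [-0.4  0.2  4.5] open 0.106
t 30.62 pos [0.5626 0.1031 0.1687] F [ 0.2  1.  -5.9] open 0.104
t 33.62 pos [ 0.5145 -0.3215  0.0524] F [ 0.7 -0.5 -4.7] open 0.106
t 34.98 pos [ 0.5146 -0.3215  0.1705] F [-0.1 -0.3 -1. ] open 0.599
top rib 52 [ 0.5144 -0.3204  0.0658] [ 0.51505957 -0.32035971] -2.5412216186523438 [39.  10.3]
top plate 719 [ 0.5128 -0.3197  0.026 ] [ 0.51378491 -0.31762201] -1.5352859497070312 [167.1  64.6]
top round 117 [ 0.6026 -0.0965  0.0535] [ 0.60263013 -0.09652399] -0.345245361328125 [34.7 33.1]
top v 153 [ 0.5199 -0.1118  0.0471] [ 0.52045807 -0.11114534] 87.848876953125 [38.2 37.9]
side rib 66 [ 0.5139 -0.3225  0.0652] [ 0.51384393 -0.3229324 ] -6.6903533935546875 [39.4 13.6]
side plate 905 [ 0.5121 -0.325   0.0257] [ 0.51584314 -0.31937976] -3.5995635986328125 [164.8  72.1]
side round 100 [ 0.6026 -0.0985  0.053 ] [ 0.6031615 -0.0976778] 45.79847717285156 [37.  35.5]
side v 187 [ 0.5183 -0.1148  0.0474] [ 0.51899146 -0.11330145] 84.47259521484375 [43.  38.9]
```

View pics/s3c.png

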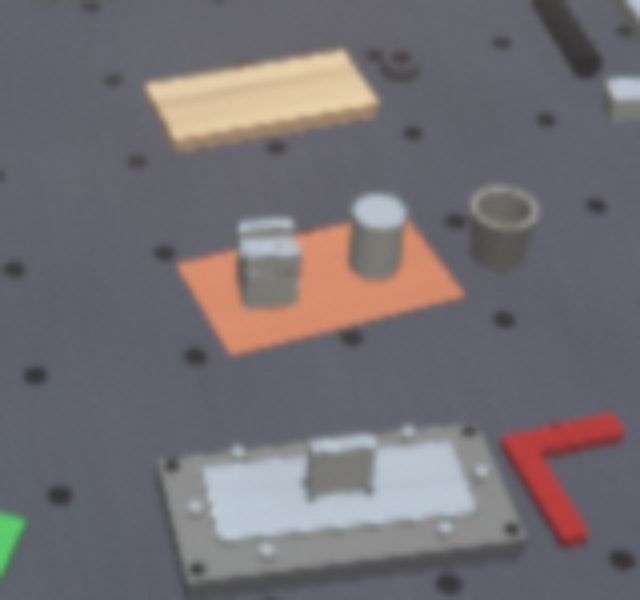

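The fresh piece is seated flat between the pins: plate top at 26 mm, rib top at 66 mm, plate outline inside the pins. I put the weights back.

Run:
```python
from meas import *
pick(PR,.029,NY); place((.5705,-.3250),.051,NY)
pick(PV,.029,NY); place((.4578,-.3212),.051,NY)
r.move_linear([.35,.1,.25],vel=.35); r.sleep(.5)
meas([('round',.571,-.321,.04,.073,.082),('v',.458,-.32,.035,.05,.082),('rib',.514,-.322,.03,.062,.07)])
im=snap('side');jm=snap('top')
a=cv2.resize(im['pixels'][255:310,320:420],(800,440),interpolation=3)[:,:,::-1]
b=cv2.resize(jm['pixels'][130:230,150:430],(448,160),interpolation=3)[:,:,::-1]
cv2.imwrite('pics/fin.png',np.vstack([a,np.pad(b,((0,0),(0,352),(0,0)))]))
```

```text
t 39.24 pos [ 0.6029 -0.0968  0.0353] F [-1.7  0.2  5.3] open 0.429
t 40.27 pos [ 0.602  -0.0966  0.1686] F [-0.1  0.2 -5.5] open 0.437
t 42.59 pos [ 0.5704 -0.325   0.0574] F [-0.1 -0.3 -4.4] open 0.434
t 43.87 pos [ 0.5706 -0.325   0.1706] F [ 0.5 -0.1 -1. ] open 0.8
t 46.58 pos [ 0.5203 -0.112   0.0353] F [-1.1  0.1  5.9] open 0.435
t 47.62 pos [ 0.5195 -0.1118  0.1688] F [-0.9  0.4 -5.6] open 0.434
t 49.89 pos [ 0.4578 -0.3212  0.0575] F [-0.3  0.  -3.9] open 0.439
t 51.17 pos [ 0.4579 -0.3213  0.1704] F [ 0.3  0.6 -0.5] open 0.802
top round 121 [ 0.5708 -0.3234  0.0761] [ 0.570021 -0.323983] 66.64906311035156 [36.6 35.5]
top v 201 [ 0.4576 -0.3197  0.0678] [ 0.45840073 -0.3197439 ] -2.30609130859375 [38.2 38.2]
top rib 54 [ 0.5148 -0.3203  0.0659] [ 0.51495636 -0.32038016] -1.6414871215820312 [39.2  9.9]
side round 139 [ 0.5701 -0.326   0.0757] [ 0.57114703 -0.32585977] -72.56352806091309 [37.4 35.8]
side v 312 [ 0.4563 -0.3251  0.0671] [ 0.457078   -0.32166473] 87.35954284667969 [43.7 37.8]
side rib 67 [ 0.5133 -0.3223  0.0651] [ 0.51397467 -0.32244016] -0.8716964721679688 [39.  12.9]
```

View pics/fin.png

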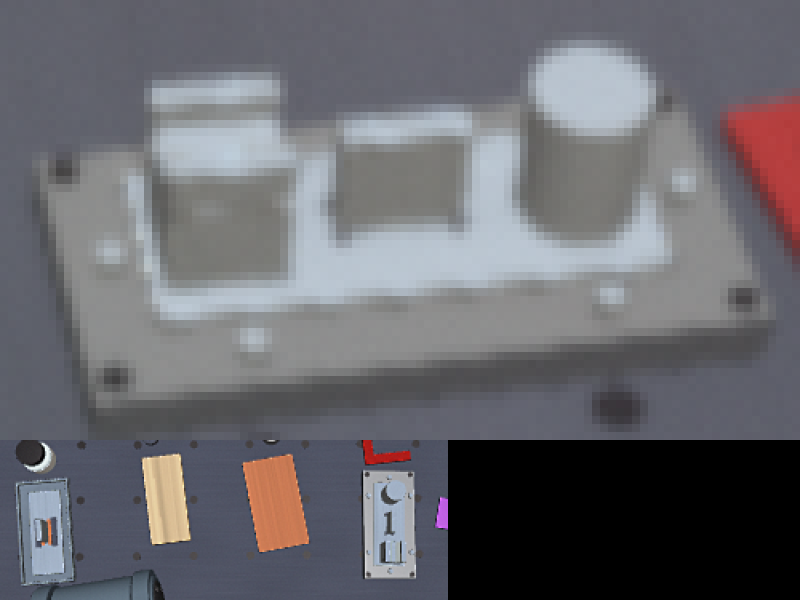

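The V-block (220,180) and round weight (590,140) stand on the fresh piece within about 1 mm of their old positions. The welded piece lies flat in the tray at (45,530).

```bash
python3 -c "
from cell import r
print(r.hand_in())"
```

```text
the job is handed in; nothing more can be done
None
```

The job is done and handed in: the welded T-piece lies flat in the tray, the fresh one is seated between the fixture's pins, and both weights stand back at their own ends within about 1 mm of where they were, after roughly 53 s of the 136 s allowed.

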